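Padlocks in order of size on the ledge

ROBOT

A 6-joint arm with a two-finger parallel gripper is mounted at the origin on the work surface. World frame = base frame: x ahead of the robot, y to its left, z up, the work surface at z = 0. Lengths are in mm, angles in rad, forces in N, time in s.
With the tool pointing down it reaches from about 275 to 825 mm from the base axis. Payload 4.9 kg.
Tool frame: the origin (TCP) lies at the very end of the fingers, on their centre line; the grasp point (between the pads) lies 19 mm behind it; z points along the fingers, y is the line along which they close (so a half turn about z gives the same grasp; the last joint's range is limited). The gripper opens to 85 mm and grips with 20 to 120 N. Pads are 22 mm wide; open, the fingers measure 114 mm over their backs; the gripper's body (76 mm by 85 mm) begins 54 mm behind the grasp point. The pads swing forward as they close: fully open they stand 13 mm farther back than shut.
Start: joints at [-1.394, 0.326, -0.193, 1.052, 0, 1.437], TCP at [168.213, -523.663, 231.281] pointing down, gripper open.
Joint ranges: [-2.65, 2.65], [-0.97, 1.79], [-1.3, 1.35], [-1.93, 2.1], [-1.47, 1.37], [-3.14, 3.14]. Speed limits (rad/s): [2.57, 2.57, 3.14, 3.14, 3.14, 3.14].

INTERFACE

Orientations are given as [roll, pitch, yaw] about the fixed x, y, z axes, in that order (R = Rz(yaw) Ry(pitch) Rx(roll)).
In Python, from bench import bot, solve_ik, imaging gives the robot as it stands. Calls block until the motion is done:
- bot.move_ptp(position, orientation): joint-space move of the TCP to a pose.
- bot.movel(position, rot=None, max_speed=150, threshold=None): straight line of the TCP; rot=None keeps the orientation; max_speed is the mean speed in mm/s. With threshold (N) it stops when the force on the tool has changed by that much, and returns True; else False.
- bot.move_j(angles): joint-space move.
- bot.grip(opening, effort=None): opening from 0.0 (shut) to 1.0 (fully open); effort is the grip in N (None keeps the last); returns when the fingers have stopped.
- bot.dwell(seconds).
- solve_ik(position, orientation): joint angles nearest the present ones, or None.
- bot.get_state(): the state.
- imaging.capture(name): name is "scene" or "top" or "wrist"; returns the picture (400x640x3 uint8, blue, green, red); there is no depth.
- imaging.camera_model(name): a dict with "K" (3x3 intrinsics, pixels), "position" and "rotation" of the camera in the world. Camera axes: x right, y up, looking along -z (the intrinsics and any distortion apply to the point x, -y, -z); pixel columns grow to the right and rows downward; lengths in mm; the calibration is good to about 2 mm. A picture is of the moment at which its call begins: read the wrist's pose just before it. camera_model takes no time and is no camera call; for the wrist camera it gives the pose at the moment of the call.
A pose or a line that the arm cannot do raises bot.IKError and nothing moves.
- bot.sign_off(): hands the job in; it is judged then, once.
The state is a dict: "t": time; "qpos": joint angles; "joint_velocities": joint speeds; "effort": joint torques, N m; "tcp_pos": TCP position; "orientation": TCP orientation; "contact_force": force on the tool from outside, world axes, zero at the start; "wrist_torque": the same for the moment, N m; "opening": opening from 0.0 (shut) to 1.0 (fully open); "gripper_force": force on a finger pad.
Only numpy, scipy, OpenCV 4.12 (cv2) and the standard library are available. Lean on these libraries where they do the work, as an engineer would, in place of code of your own. Each camera call takes 0.05 s, during which the arm holds its last target. There are 200 camera calls.

TASK

Line the four brass padlocks up in order of size on the green ledge, one lying flat with its brass body in the middle of each black square: the largest on the square at the end next to the white saucer, then smaller and smaller to the smallest at the other end. Point all the shackles straight to the back of the ledge, square to the row. Leave the saucer and the backscratcher where they are.

Things in the scene. Friction and masses are not known exactly. Their poses are not given: they have to be found in the camera images.
- lock30_c (a point): The smallest of four brass padlocks lying flat: brass body 30 mm wide (y), 27 mm long (x), 14 mm thick (z up), with a closed round steel shackle standing 21 mm out of its +x end. Point: centre of the brass body (shackle not counted), half-way up, 7 mm above what it lies on. x points to the shackle. Grip it by the flat sides 30 mm apart (y).
- lock40_c (a point): The second smallest of four brass padlocks lying flat: brass body 40 mm wide (y), 34 mm long (x), 16 mm thick (z up), with a closed round steel shackle standing 27 mm out of its +x end. Point: centre of the brass body (shackle not counted), half-way up, 8 mm above what it lies on. x points to the shackle. Grip it by the flat sides 40 mm apart (y).
- lock50_c (a point): The second largest of four brass padlocks lying flat: brass body 50 mm wide (y), 42 mm long (x), 18 mm thick (z up), with a closed round steel shackle standing 33 mm out of its +x end. Point: centre of the brass body (shackle not counted), half-way up, 9 mm above what it lies on. x points to the shackle. Grip it by the flat sides 50 mm apart (y).
- lock60_c (a point): The largest of four brass padlocks lying flat: brass body 60 mm wide (y), 50 mm long (x), 20 mm thick (z up), with a closed round steel shackle standing 38 mm out of its +x end. Point: centre of the brass body (shackle not counted), half-way up, 10 mm above what it lies on. x points to the shackle. Grip it by the flat sides 60 mm apart (y).
- mark1: Black rubber square 66 x 66 mm, flush in the top of the green steel ledge: the leftmost square seen from the robot (+y end of the row). Origin at its middle on the ledge's top face, 25 mm above the table. x points level to the back of the ledge (away from the robot), y along the row to the left. Ledge: 370 mm long, 200 deep, 25 high, front edge 50 mm before the row's centre line.
- mark2: Black rubber square 66 x 66 mm, flush in the top of the green steel ledge: the second square from the left. Origin at its middle on the ledge's top face, 25 mm above the table. x points level to the back of the ledge (away from the robot), y along the row to the left. The four squares are alike, 88 mm from centre to centre.
- mark3: Black rubber square 66 x 66 mm, flush in the top of the green steel ledge: the third square from the left. Origin at its middle on the ledge's top face, 25 mm above the table. x points level to the back of the ledge (away from the robot), y along the row to the left. The four squares are alike, 88 mm from centre to centre.
- mark4: Black rubber square 66 x 66 mm, flush in the top of the green steel ledge: the rightmost square (-y end of the row). Origin at its middle on the ledge's top face, 25 mm above the table. x points level to the back of the ledge (away from the robot), y along the row to the left. The four squares are alike, 88 mm from centre to centre.
- saucer: White ceramic saucer, 132 mm across, 19 mm high, loose on the table just past one end of the ledge (either end; a flat aluminium tin 82 mm across and 30 mm high is past the other). Origin under its centre. It shows at which end the largest padlock goes.
- backscratcher: Short wooden backscratcher, 220 mm long, 28 wide at the hand, up to 13 high, loose along the back of the ledge, some 100 mm behind the row's centre line. Origin under its middle. Behind it, 147 mm behind the centre line, stands the ledge's pegboard back panel, 100 mm high; near each end a steel peg reaches 34 mm forward 85 mm above the ledge, one with a red fob.
Things that resemble listed ones, but are neither listed nor needed, are in the scene too. What is shaped like the part that bears lock50_c but pink is not meant. What is shaped like the part that bears lock30_c but purple is not meant.

How it is judged (in metres and radians):
At the end, for the whole second after the job is handed in: One padlock on each square, in order of size, largest at the saucer's end: brass body centred within 12 mm, flat (5 mm of resting height, 8 degrees), shackle to the back of the ledge within 15 degrees; all released and at rest (((horizontal distance between saucer and mark1 below 0.22 m and horizontal distance between lock60_c and mark1 below 0.012 m and z of lock60_c in the frame of mark1 below 0.015 m and angle between each of lock60_c, lock50_c, lock40_c, lock30_c's own z axis and vertical below 0.15 rad and angle between the x axis of lock60_c and the x axis of mark1, either way round below 0.26 rad and y of mark4 in the frame of lock60_c below -0.05 m and horizontal distance between lock50_c and mark2 below 0.012 m and z of lock50_c in the frame of mark2 below 0.014 m and angle between the x axis of lock50_c and the x axis of mark2, either way round below 0.26 rad and y of mark4 in the frame of lock50_c below -0.05 m and horizontal distance between lock40_c and mark3 below 0.012 m and z of lock40_c in the frame of mark3 below 0.013 m and angle between the x axis of lock40_c and the x axis of mark3, either way round below 0.26 rad and y of mark1 in the frame of lock40_c above 0.05 m and horizontal distance between lock30_c and mark4 below 0.012 m and z of lock30_c in the frame of mark4 below 0.012 m and angle between the x axis of lock30_c and the x axis of mark4, either way round below 0.26 rad and y of mark1 in the frame of lock30_c above 0.05 m) or (horizontal distance between saucer and mark4 below 0.22 m and horizontal distance between lock30_c and mark1 below 0.012 m and z of lock30_c in the frame of mark1 below 0.012 m and angle between each of lock30_c, lock40_c, lock50_c, lock60_c's own z axis and vertical below 0.15 rad and angle between the x axis of lock30_c and the x axis of mark1, either way round below 0.26 rad and y of mark4 in the frame of lock30_c below -0.05 m and horizontal distance between lock40_c and mark2 below 0.012 m and z of lock40_c in the frame of mark2 below 0.013 m and angle between the x axis of lock40_c and the x axis of mark2, either way round below 0.26 rad and y of mark4 in the frame of lock40_c below -0.05 m and horizontal distance between lock50_c and mark3 below 0.012 m and z of lock50_c in the frame of mark3 below 0.014 m and angle between the x axis of lock50_c and the x axis of mark3, either way round below 0.26 rad and y of mark1 in the frame of lock50_c above 0.05 m and horizontal distance between lock60_c and mark4 below 0.012 m and z of lock60_c in the frame of mark4 below 0.015 m and angle between the x axis of lock60_c and the x axis of mark4, either way round below 0.26 rad and y of mark1 in the frame of lock60_c above 0.05 m)) and linear speed of each of lock30, lock40, lock50, lock60 below 0.02 m/s and angular speed of each of lock30, lock40, lock50, lock60 below 0.2 rad/s); the robot touches nothing.
It fails at once if the saucer is pushed more than 20 mm (distance of saucer from where it was at the start of the episode above 0.02 m).
It fails at once if the backscratcher is pushed more than 25 mm (distance of backscratcher from where it was at the start of the episode above 0.025 m).
It also fails if it takes over 96 s, if anything falls off the work surface, if the arm or the gripper's body presses on something with over 40 N, if the wrist force passes 120 N, or if a joint passes its speed limit or range.

## Working session

There is one attempt and no reset: what is moved stays moved. The work goes in short steps, each a Python script; the robot and the scene stay as the last script left them, time stands still between calls to the robot, and variables do not carry over. Pictures are saved under pics/ and viewed, at most 14 in all, crops included, and the job is handed in when it is done.

```bash
mkdir -p pics; ls; python3 - <<'E'
from bench import bot, imaging
import cv2
for n in ("scene","top"):
    cv2.imwrite(f"pics/{n}0.png",imaging.capture(n))
    m=imaging.camera_model(n); print(n,m)
s=bot.get_state();print(s["t"],s["orientation"],s["tcp_pos"])
E
```

```text
pics
scene {'K': array([[459.60767472,   0.        , 316.6563186 ],
       [  0.        , 459.60767472, 190.60351638],
       [  0.        ,   0.        ,   1.        ]]), 'position': array([1051.89551719, -683.41294994,  675.47692738]), 'rotation': array([ 0.9706745 , -0.01749469,  0.70478803])}
top {'K': array([[416.94293308,   0.        , 316.12526198],
       [  0.        , 416.94293308, 199.34230991],
       [  0.        ,   0.        ,   1.        ]]), 'position': array([ 337.32476249,  -32.72819426, 1221.59146202]), 'rotation': array([ 0.13598514,  0.01416724, -1.56582512])}
0.1 [-3.14007688e+00 -2.36041360e-04  3.10787243e-01] [ 168.11428613 -523.13714411  230.59252643]
```

View pics/top0.png

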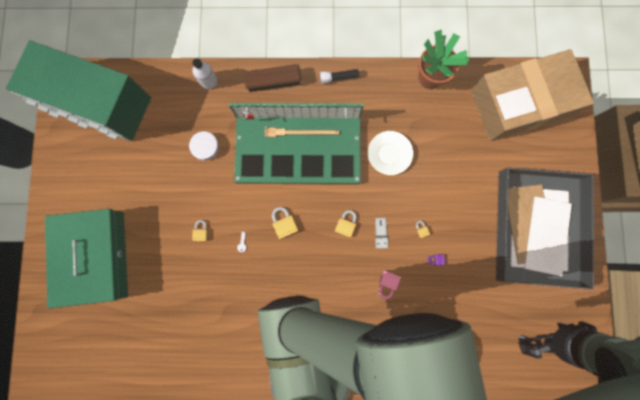

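View pics/scene0.png

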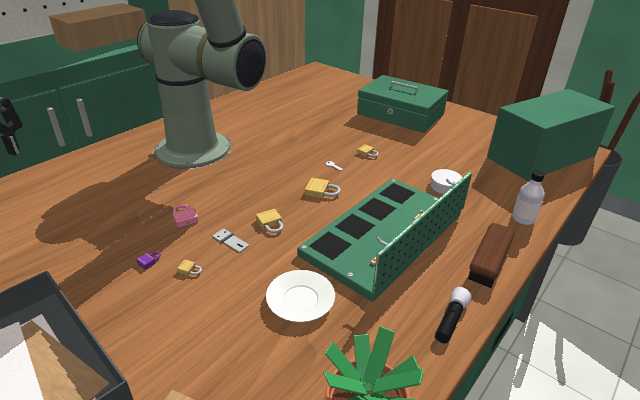

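Top view: the brass padlocks are at (200,231), (285,223), (346,224) and (423,229). The purple one (437,260) and the pink one (389,284) are lookalikes. The saucer (390,153) is at the right (-y) end, so the largest goes on mark4, the rightmost square (344,166). Next I'll measure by colour segmentation and check with a crop.

```bash
cat > h.py <<'E'
from bench import bot, solve_ik, imaging
import cv2, numpy as np
from scipy.spatial.transform import Rotation as R
def model(n):
    m=imaging.camera_model(n); return m["K"],np.array(m["position"]),R.from_euler("xyz",m["rotation"]).as_matrix()
def ground(m,px,z):
    K,p,Rm=m; px=np.atleast_2d(px).astype(float)
    d=np.c_[(px[:,0]-K[0,2])/K[0,0],-(px[:,1]-K[1,2])/K[1,1],-np.ones(len(px))]@Rm.T
    return p[:2]+d[:,:2]*((z-p[2])/d[:,2])[:,None]
def blobs(im,lo,hi,amin):
    hsv=cv2.cvtColor(im,cv2.COLOR_BGR2HSV); k=cv2.inRange(hsv,lo,hi)
    n,l,st,c=cv2.connectedComponentsWithStats(k)
    return [(np.argwhere(l==i)[:,::-1]) for i in range(1,n) if st[i,4]>=amin]
E
python3 - <<'E'
from h import *
im=imaging.capture("top"); m=model("top")
for P in blobs(im,(18,120,120),(32,255,255),40):
    c=P.mean(0); w=ground(m,[c],14)[0]; print("yellow",c.round(1),len(P),w.round(0))
for P in blobs(im,(0,0,0),(180,255,45),200):
    c=P.mean(0)
    if 230<c[0]<365 and 150<c[1]<190: print("black",c.round(1),len(P),ground(m,[c],25)[0].round(1))
P=[390,153];print("saucer",ground(m,[P],15))
cv2.imwrite("pics/crop.png",cv2.resize(im[195:305,180:460],None,fx=2.8,fy=2.8,interpolation=cv2.INTER_CUBIC))
E
```

```text
yellow [285.1 226.9] 378 [422.  75.]
yellow [345.  227.6] 259 [420. -99.]
yellow [423.1 231.9] 94 [ 409. -323.]
yellow [199.5 234.9] 155 [397. 323.]
saucer [[ 641.40158509 -232.7158727 ]]
```

View pics/crop.png

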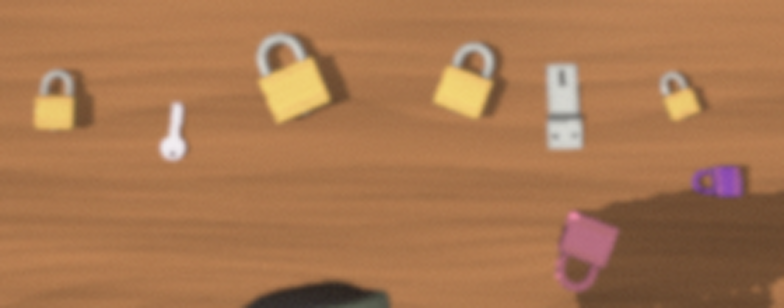

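Segmented areas of 378, 259, 155 and 94 px match the 60, 50, 40 and 30 mm bodies. Sorted by size:

| Padlock | Position (x, y), mm |
|---|---|
| lock60 | (422, 75) |
| lock50 | (420, -99) |
| lock40 | (397, 323) |
| lock30 | (409, -323) |

The crop shows all four are brass, with pink and purple ruled out. Next I'll view the ledge and the locks with the wrist camera.

```bash
python3 - <<'E'
from h import *
K,p,Rm=model("wrist"); s=bot.get_state()
T=R.from_euler("xyz",s["orientation"]).as_matrix()
print(K,"cam in tool",(T.T@(p-s["tcp_pos"])).round(1),"\n",(T.T@Rm).round(2))
off=(T.T@(p-s["tcp_pos"]))
def look(n,x,y,z):
    bot.move_ptp([x,y,z],[np.pi,0,0]); bot.dwell(.2)
    m=model("wrist"); im=imaging.capture("wrist"); cv2.imwrite(f"pics/w_{n}.png",im)
    np.savez(f"w_{n}.npz",K=m[0],p=m[1],R=m[2],im=im); print(n,m[1].round(0),bot.get_state()["t"])
look("l30",360,-323,200)
look("ledge",530,8,320)
E
```

```text
[[297.1408708    0.         318.08561054]
 [  0.         297.1408708  201.98087546]
 [  0.           0.           1.        ]] cam in tool [  74.6   -0.2 -141.3] 
 [[-0.    0.96  0.29]
 [ 1.    0.    0.  ]
 [ 0.    0.29 -0.96]]
l30 [ 434. -324.  341.] 1.4833
ledge [604.   7. 461.] 3.1833
```

View pics/w_ledge.png

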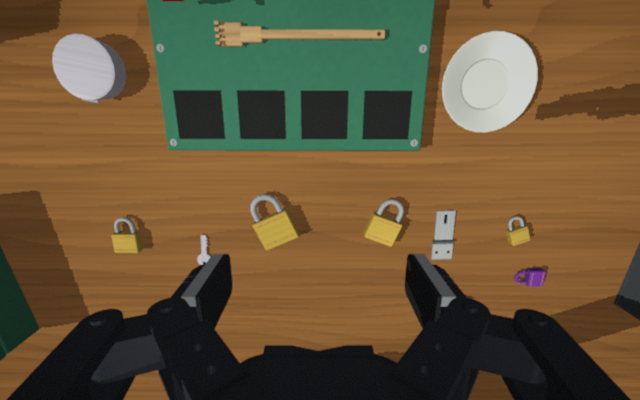

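View pics/w_l30.png

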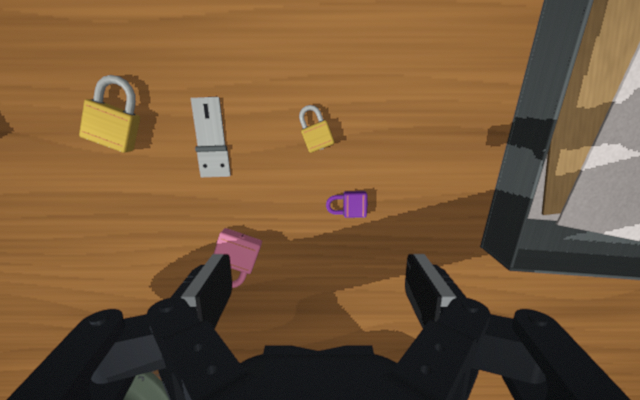

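The ledge view shows everything: black squares at (199,114), (261,114), (324,114) and (386,114), and locks at (125,243), (275,229), (384,223) and (518,235). The saucer is on the right at (490,83).

```bash
cat >> h.py <<'E'
TH={30:14,40:16,50:18,60:20}; LEN={30:27,40:34,50:42,60:50}
def rect(m,P,z):
    (cx,cy),(a,b),t=cv2.minAreaRect(ground(m,P,z).astype(np.float32))
    t%=90; t=t-90 if t>45 else t
    if not abs((t)%90-0)<1e-9 and False: pass
    return np.array([cx,cy]),sorted([a,b]),t
def locks(im,m,z0=0,amin=60):
    out=[]
    for P in blobs(im,(18,100,90),(33,255,255),amin):
        # top face is brighter than the sides; use the top-height projection
        c,s,t=rect(m,P,z0+16); out.append((len(P),c,s,t))
    return out
def load(n):
    d=np.load(f"w_{n}.npz"); return d["im"],(d["K"],d["p"],d["R"])
E
python3 - <<'E'
from h import *
for n in ("ledge","l30"):
    im,m=load(n); print(n)
    for a,c,s,t in locks(im,m): print(" lock",a,c.round(1),np.round(s,1),round(t,1))
    for P in blobs(im,(0,0,0),(180,255,60),800):
        c=P.mean(0)
        if c[1]<150 and len(P)<4000:
            r=rect(m,P,25); print(" black",c.round(1),r[0].round(1),np.round(r[1],1),round(r[2],1))
im,m=load("ledge"); print(ground(m,[[490,83]],10))
E
```

```text
ledge
 lock 1471 [703.5  31.3] [ 27.4 225.2] -0.1
 lock 1168 [422.1  76.8] [55.2 63.3] 23.2
 lock 873 [421.9 -95.4] [46.6 55. ] -21.1
 lock 373 [ 411.8 -316.1] [33.5 36.1] 20.9
 lock 514 [398.9 324. ] [35.7 42.1] -0.1
 black [199.  113.8] [600.4 174.6] [62.1 64.3] -0.1
 black [261.5 114.3] [599.4  86.8] [63.5 64.2] -0.1
 black [324.  114.3] [599.3  -1. ] [63.5 64.2] -0.1
 black [386.4 114.3] [599.1 -88.9] [63.5 64.4] -0.1
l30
 lock 3635 [ 484.2 -615. ] [ 49.8 102.2] 2.8
 lock 2276 [ 419.6 -101.6] [45.5 58.3] -21.1
 lock 718 [ 408.7 -323. ] [27.7 30.6] 20.8
 lock 684 [ 377.9 -598.2] [33.8 47.1] -7.3
 black [531.  134.2] [ 407.5 -543.6] [42.3 43.1] -4.8
[[ 642.00086338 -235.93980383]]
```

Marks: x ≈ 599.5, y ≈ 174.7 / 86.8 / -1 / -89, spacing 88 ✓, squared with the world axes. Body sizes match too. I'll pick lock60 first, refining from a near view.

```bash
cat >> h.py <<'E'
def near(w,xy,yaw,z=130,back=25,z0=0):
    """hover, view the lock w from near; return body centre, yaw (rad)"""
    y=np.radians(yaw); u=np.array([np.cos(y),np.sin(y)])
    bot.move_ptp([*(np.array(xy)-back*u),z+z0],[np.pi,0,y]); bot.dwell(.25)
    m=model("wrist"); im=imaging.capture("wrist"); cv2.imwrite(f"pics/n{w}_{z0}.png",im)
    best=None
    for P in blobs(im,(18,100,90),(33,255,255),300):
        c,s,t=rect(m,P,z0+TH[w])
        if np.hypot(*(c-xy))<30: best=(c,s,t,len(P))
    print(w,"near",best[0].round(1),np.round(best[1],1),round(best[2],1)); return best
def pick(w,xy,yaw,dz=3):
    c,s,t,_=near(w,xy,yaw); 
    assert abs(s[0]-LEN[w])<8 and abs(s[1]-w)<8, s
    rot=[np.pi,0,np.radians(t)]
    bot.grip(min(1,(w+16)/85))
    bot.move_ptp([*c,60],rot)
    hit=bot.movel([*c,dz],threshold=15); st=bot.get_state(); 
    bot.grip(0,60); g=bot.get_state()
    print("hit",hit,"z",st["tcp_pos"].round(1),"open before/after",st["opening"]*85,g["opening"]*85,"F",g["gripper_force"])
    bot.movel([*c,90]); return st["tcp_pos"][2]
def place(w,xy,zg):
    bot.move_ptp([*xy,90],[np.pi,0,0])
    hit=bot.movel([*xy,25+zg+.5],max_speed=80,threshold=20)
    print("place hit",hit,bot.get_state()["tcp_pos"].round(1),"open",bot.get_state()["opening"]*85)
    bot.grip(min(1,(w+14)/85)); bot.movel([*xy,100]); print("t",bot.get_state()["t"])
E
python3 - <<'E'
from h import *
zg=pick(60,[422,75],23.2); print(bot.get_state()["opening"]*85,zg)
place(60,[599.5,-89],zg)
near(60,[599.5,-89],0,z0=25)
E
```

```text
60 near [421.6  77.1] [50.8 60. ] 23.5
hit False z [422.2  77.    4.2] open before/after 76.06932950311757 58.009691574658866 F 62.990208864212036
57.9621400489863 4.1604526995353694
place hit True [598.1 -88.4  29.9] open 58.01458090872376
t 9.3
60 near [596.3 -88. ] [48.6 59.5] -0.0
```

View pics/n60_25.png

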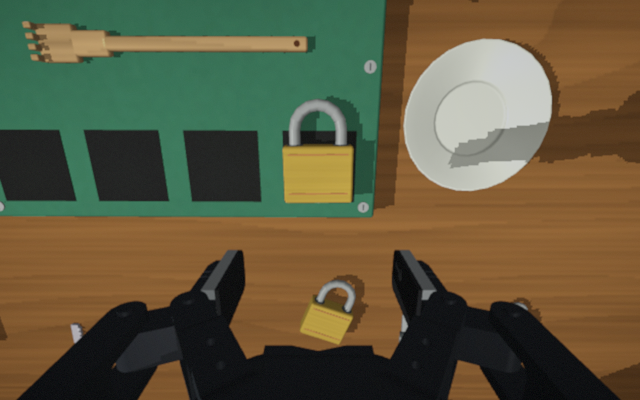

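lock60 is flat on the rightmost square (318,173), shackle straight back, about 3 mm from centre and well within 12 mm. I'll do the others with the target 1.5 mm further back.

```bash
python3 - <<'E'
from h import *
im=cv2.imread("pics/n60_25.png"); m=model("wrist")
for P in blobs(im,(0,0,0),(180,255,60),800):
    c=P.mean(0)
    if 80<c[0]<270 and c[1]<210: r=rect(m,P,25); print(" black",r[0].round(1),np.round(r[1],1))
for w,src,yaw,dst in ((50,[420.5,-99],-21.1,[601,-1]),(40,[398.5,323.5],0,[601,86.8]),(30,[408.7,-323],20.8,[601,174.7])):
    zg=pick(w,src,yaw,2.5 if w>30 else 2)
    if bot.get_state()["opening"]*85<w-8: print("LOST",w); break
    place(w,dst,zg)
bot.move_ptp([530,30,320],[np.pi,0,0]); bot.dwell(.3)
im=imaging.capture("wrist"); m=model("wrist"); cv2.imwrite("pics/fin.png",im)
for P in blobs(im,(18,100,90),(33,255,255),200):
    c,s,t=rect(m,P,41); print(c.round(1),np.round(s,1),round(t,1))
print(bot.get_state()["t"])
E
```

```text
black [600.1  86.4] [64.7 65.3]
 black [599.8  -1.4] [63.7 65.2]
50 near [420.8 -97.7] [43.1 50. ] -21.1
hit False z [421.3 -97.9   3.7] open before/after 65.76942373974713 48.52756168031226 F 61.28234624862671
place hit True [599.6  -1.2  29.3] open 47.88015164752134
t 15.7333
40 near [398.3 325.7] [35.2 39.8] -1.4
hit False z [398.8 326.3   3.8] open before/after 56.36768327162543 38.411927825916976 F 60.51514506340027
place hit True [599.6  87.   29.5] open 38.317048535570954
t 25.6917
30 near [ 409.3 -322.4] [27.5 30.2] 20.8
hit False z [ 409.7 -323.3    3.3] open before/after 45.63845533369699 28.10865352715396 F 59.40588712692261
place hit True [599.6 174.4  29. ] open 27.58195354908936
t 38.1167
[700.5  30.6] [ 25.9 212.3] 2.5
[595.4 -86.6] [49.8 64.1] -0.0
[ 5.969e+02 -4.000e-01] [41.9 50.8] -0.0
[597.1  87.1] [34.  40.5] -0.0
[597.2 173.1] [26.2 30.8] -0.0
43.4167
```

View pics/fin.png

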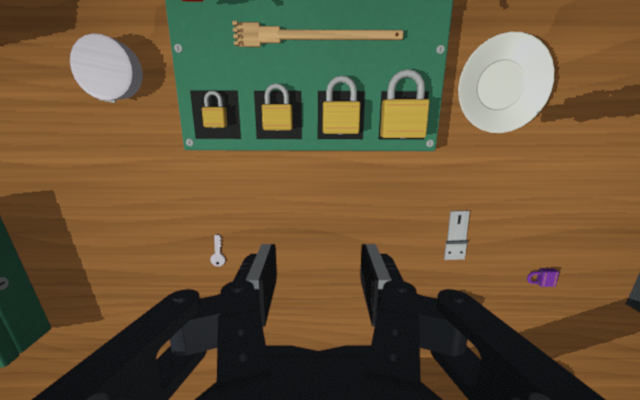

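All four locks lie flat on their squares at (214,117), (277,117), (341,118) and (404,118), 2–5 mm from centre with shackles straight back. The saucer and backscratcher are in place. I'm handing in.

```bash
python3 -c "
from bench import bot
print(bot.sign_off())"
```

```text
the job is handed in; nothing more can be done
None
```

The job is handed in at about 43 s: all four padlocks lie flat on their squares in size order, largest next to the saucer, shackles straight back, each about 2–5 mm off centre by the wrist camera; no verdict came back.

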